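# Fetch the bisque cup from behind the glaze bottles

### The arm

A 6-joint arm with a two-finger parallel gripper is mounted at the origin on the work surface. World frame = base frame: x ahead of the robot, y to its left, z up, the work surface at z = 0. Lengths are in m, angles in rad, forces in N, time in s.
With the tool pointing down it reaches from about 0.325 to 0.85 m from the base axis. Payload 4.4 kg.
Tool frame: the origin (TCP) lies midway between the tips of the shut fingers; the grasp point (between the pads) lies 19 mm behind it; z points along the fingers, y is the line along which they close (so a half turn about z gives the same grasp; the last joint's range is limited). The gripper opens to 94 mm and grips with 3 to 60 N. Pads are 16 mm wide; open, the fingers measure 119 mm over their backs; the gripper's body (75 mm by 177 mm) begins 78 mm behind the grasp point.
Start: joints at [-1.49, 0.207, 1.542, -0, 1.393, -0.15], TCP at [0.132, -0.56, 0.205] pointing down, gripper open.
Joint ranges: [-2.73, 2.73], [-0.86, 2.22], [0.23, 2.46], [-1.11, 4.25], [0.08, 2.63], [-2.82, 2.82]. Speed limits (rad/s): [2.79, 2.79, 3.14, 3.14, 3.14, 3.14].

### API

Orientations are given as a unit quaternion [x, y, z, w].
In Python, from rig import arm gives the robot as it stands. The module is installed in compiled form; this text tells all that it offers.
- The arm moves only by the shell command python3 -m crank 'ROWS' [FORCE]. ROWS is JSON, a list of rows, each an object with "offset": the shift along the world's x, y, z in units of 25 mm (1.0 is 25 mm), a list of three; "rotation": the turn, a rotation vector about the world's x, y, z in units of 6 degrees (1.0 is 6 degrees), a list of three; "grip": the opening, from 0 (shut) to 1 (fully open). A call has 1 to 8 rows; each row shifts and turns the commanded pose from where the row before left it; what a row does not reach is not made up. A row lasts 1/12 s, in which the tool goes at most 41.7 mm and 7.16 degrees, less where a joint would pass 70% of its speed; a pose out of reach is approached as far as the arm can. A call is refused whole if a number of a shift passes 1 or a number of a turn 1, either way. A call with a gripper value outside its range is refused whole. The fingers move at their own pace and stop on an object; FORCE is the grip in N (left out, the last holds). Time passes only in rows, so rows that do not move let the fingers close. It gives the time, the measured TCP pose, the force, the opening and the grip force at its end, in the units of the state.
- arm.get_state(): the state, without advancing time (a new reading comes with each control period).
- arm.capture(name): name is "side" or "top" or "wrist"; returns (picture, depth): 384x512x3 uint8, blue, green, red; 384x512 float32, m along the optical axis (not along the pixel's ray), 0 where there is no reading.
- arm.camera_params(name): a dict with "vfov" (degrees; the focal length in pixels is half the picture's height over the tangent of half this angle, whatever the lens; pixels are square), "cx", "cy" (the principal point, pixels), "xyz" and "attitude" of the camera in the world. Camera axes: x right, y down, z forward; pixel columns grow to the right and rows downward; lengths in m; the calibration is good to about 2 mm. The wrist camera is an equidistant fisheye: a pixel r from the principal point sees the ray r / f radians off the axis. A picture is of the moment at which its call begins: read the wrist's pose just before it. camera_params takes no time and is no camera call; for the wrist camera it gives the pose at the moment of the call.
- arm.finish_job(): hands the job in; it is judged then, once.
The state is a dict: "time": time; "joint_positions": joint angles; "dq": joint speeds; "tau": joint torques, N m; "tool_pos": TCP position; "tcp_rot": TCP orientation; "force": force on the tool from outside, world axes, zero at the start; "moment": the same for the moment, N m; "grip_width": finger opening in m; "finger_force": force on a finger pad.
Only numpy, scipy, OpenCV 4.12 (cv2) and the standard library are available. Lean on these libraries where they do the work, as an engineer would, in place of code of your own. Each camera call takes 0.05 s, during which the arm holds its last target. There are 200 camera calls.

### The job

Move the blue, green and yellow glaze bottles out of the rack to stand upright on the wooden ware board. Once all three stand there, fetch the terracotta cup from behind them and set it upright in the middle of the banding wheel, and only then put every bottle back upright exactly where it stood in the rack at the start. Knock nothing over, and leave the brush pot, the white bowl and the trimming tool where they are.

Things in the scene. Friction and masses are not known exactly. Their poses are not given: they have to be found in the camera images.
- bottle_blue: Blue glaze bottle, upright round cylinder 48 mm in diameter and 108 mm tall with a 38 mm diameter, 22 mm tall cap of the same colour (130 mm in all), about 0.2 kg; origin at the centre of its underside, z up along its axis. It starts standing in the rack; its starting place is the place to which it must return.
- bottle_green: Green glaze bottle, upright round cylinder 48 mm in diameter and 108 mm tall with a 38 mm diameter, 22 mm tall cap of the same colour (130 mm in all), about 0.2 kg; origin at the centre of its underside, z up along its axis. It starts standing in the rack; its starting place is the place to which it must return.
- bottle_yellow: Yellow glaze bottle, upright round cylinder 48 mm in diameter and 108 mm tall with a 38 mm diameter, 22 mm tall cap of the same colour (130 mm in all), about 0.2 kg; origin at the centre of its underside, z up along its axis. It starts standing in the rack; its starting place is the place to which it must return.
- cup: Unglazed terracotta cup, open at the top, 48 mm tall, 58 mm in outer diameter at the rim, 56 mm at 8 mm height (nearly straight side between), foot 48 mm across, about 0.12 kg; origin at the centre of its underside, z up. It starts at the back of the rack with bottles close in front and on both sides (gaps of a few mm).
- rack: Low plywood rack, fixed, base 160 mm (x) by 210 mm (y), its floor 10 mm above the table; walls 8 mm thick rise to 50 mm above the table along the back (+x, inner face at x = 76 mm) and 7 mm thick along both sides (inner faces at y = +-98 mm); the front (-x) is open. Origin at the centre of its underside, x towards the back wall. One bottle stands in front of the cup, one to each side of it.
- ware_board: Pale wooden ware board, fixed, 270 mm along its x, 120 mm along its y, flat top 18 mm above the table; origin under its centre at table height. Empty at the start; the three bottles fit in a row along its x. A bottle's centre counts as on it within 125 mm along x and 55 mm along y of the board's centre.
- banding_wheel: Banding wheel: a grey metal turntable disc 180 mm in diameter with ring marks, on a dark foot, flat top 50 mm above the table, does not turn; origin under the disc's centre at table height.
- brush_pot: White ceramic pot, 68 mm in diameter, 75 mm tall, with two brushes standing in it up to 150 mm; origin at the centre of its underside. To be left alone.
- white_bowl: White glazed bowl, 80 mm in diameter, 40 mm tall; origin at the centre of its underside. To be left alone.
- trim_tool: Trimming tool lying on the table, dark 12 mm thick handle from x = -55 to 55 mm, steel loop to x = 117 mm; origin under the middle of the handle, x along it. To be left alone.

How it is judged:
On the way, in this order (a step that is already met when the one before it is completed fails the run):
1. all three bottles stand upright and released on the ware board (x of bottle_blue in the frame of ware_board between -0.125 and 0.125 m and y of bottle_blue in the frame of ware_board between -0.055 and 0.055 m and z of bottle_blue in the frame of ware_board between 0.012 and 0.028 m and angle between each of bottle_blue, bottle_green, bottle_yellow's own z axis and vertical below 0.15 rad and contact force between each of bottle_blue, bottle_green, bottle_yellow and the fingers below 0.5 N and x of bottle_green in the frame of ware_board between -0.125 and 0.125 m and y of bottle_green in the frame of ware_board between -0.055 and 0.055 m and z of bottle_green in the frame of ware_board between 0.012 and 0.028 m and x of bottle_yellow in the frame of ware_board between -0.125 and 0.125 m and y of bottle_yellow in the frame of ware_board between -0.055 and 0.055 m and z of bottle_yellow in the frame of ware_board between 0.012 and 0.028 m), for 0.2 s.
2. the cup stands upright and released in the middle of the banding wheel (centre within 15 mm) while all three bottles stand on the ware board (all of step 1 and horizontal distance between cup and banding_wheel below 0.015 m and z of cup in the frame of banding_wheel between 0.044 and 0.058 m and angle between cup's own z axis and vertical below 0.15 rad and contact force between cup and the fingers below 0.5 N), for 0.2 s.
At the end, for the whole second after the job is handed in: Each bottle stands upright (within 0.15 rad), released and at rest within 15 mm of where it stood at the start, and the cup stands upright, released and at rest on the banding wheel, its centre within 15 mm of the wheel's (distance of each of bottle_blue, bottle_green, bottle_yellow from where it was at the start of the episode below 0.015 m and angle between each of bottle_blue, bottle_green, bottle_yellow, cup's own z axis and vertical below 0.15 rad and contact force between each of bottle_blue, bottle_green, bottle_yellow, cup and the fingers below 0.5 N and linear speed of each of bottle_blue, bottle_green, bottle_yellow, cup below 0.02 m/s and horizontal distance between cup and banding_wheel below 0.015 m and z of cup in the frame of banding_wheel between 0.044 and 0.058 m); the robot touches nothing.
It fails at once if a bottle or the cup is tipped by more than 0.6 rad (angle between any of bottle_blue, bottle_green, bottle_yellow, cup's own z axis and vertical above 0.6 rad).
It fails at once if the brush pot, the white bowl or the trimming tool is moved by more than 25 mm (distance of any of brush_pot, white_bowl, trim_tool from where it was at the start of the episode above 0.025 m).
It also fails if it takes over 136 s, if anything falls off the work surface, if the arm or the gripper's body presses on something with over 40 N, if the wrist force passes 120 N, or if a joint passes its speed limit or range.

## Working session

There is one attempt and no reset: what is moved stays moved. The work goes in short steps, Python scripts to look and compute and a shell command to move; the robot and the scene stay as the last step left them, time stands still between calls to the robot, and variables do not carry over. Pictures are saved under pics/ and viewed, at most 14 in all, crops included, and the job is handed in when it is done.

```bash
mkdir -p pics; cat > h.py <<'E'
import numpy as np, cv2
from scipy.spatial.transform import Rotation as R
from rig import arm
def rot(p):
    a=np.array(p["attitude"]); return a if a.shape==(3,3) else R.from_quat(a).as_matrix()
def focal(p): return 192/np.tan(np.radians(p["vfov"])/2)
def pts(p,d):  # pinhole depth -> world points
    v,u=np.mgrid[0:384,0:512]; f=focal(p)
    c=np.stack([(u-p["cx"])/f*d,(v-p["cy"])/f*d,d],-1)
    return c@rot(p).T+np.array(p["xyz"])
E
python3 - <<'E'
from h import *
s=arm.get_state(); print(s)
for n in("top","side"):
    p=arm.camera_params(n); print(n,p)
    im,d=arm.capture(n); cv2.imwrite(f"pics/{n}0.png",im); np.savez(f"{n}0.npz",im=im,d=d)
E
```

```text
{'time': 0.0, 'joint_positions': array([-1.48948315e+00,  2.07392753e-01,  1.54294341e+00,  2.96231567e-05,
        1.39352205e+00, -1.50508026e-01]), 'dq': array([ 1.81519219e-03, -7.95325931e-05,  4.44560947e-04, -2.38728641e-04,
        2.29985677e-03, -2.51314454e-04]), 'tau': array([ 2.85321348e-04, -3.70878446e+01, -2.81415117e+01,  6.99315104e-02,
        3.62654391e-02, -1.81584410e-04]), 'tool_pos': array([ 0.1320341 , -0.55880164,  0.20431131]), 'tcp_rot': array([ 9.93289551e-01,  1.15648540e-01,  5.37511429e-05, -1.13159582e-03]), 'force': array([ 0.38435086, -0.80461579,  0.5388804 ]), 'moment': array([-0.0307119 ,  0.01966974, -0.01955437]), 'finger_force': 0.0, 'grip_width': 0.09394604031085915}
top {'vfov': 49.547797371305634, 'cx': 252.24106123456752, 'cy': 195.54210379820915, 'xyz': array([0.40456352, 0.02262858, 1.10224604]), 'attitude': array([-0.70335168,  0.70725339, -0.05572425,  0.04454069])}
side {'vfov': 52.58045106361088, 'cx': 258.21508034947334, 'cy': 190.9160768769813, 'xyz': array([0.23031962, 0.76332633, 0.66092896]), 'attitude': array([-0.19773885,  0.87660832, -0.43049411,  0.08445127])}
```

View pics/top0.png

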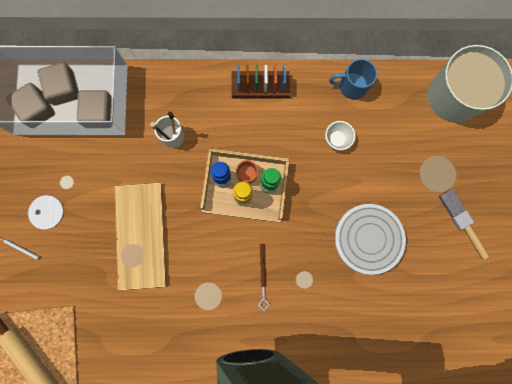

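View pics/side0.png

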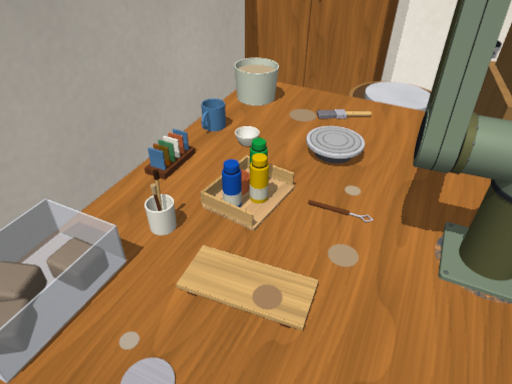

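The top view shows the blue (220,173), yellow (243,192) and green (271,180) bottles and the cup (247,172) in the rack. The board is at (140,236), the wheel at (371,239), the bowl at (340,136), the pot at (168,130) and the tool at (264,275).

```bash
cat > meas.py <<'E'
from h import *
def blob(m):
    n,l,st,c=cv2.connectedComponentsWithStats(m.astype(np.uint8)); 
    return l==1+np.argmax(st[1:,4]) if n>1 else m
def disc(P,m):
    q=P[...,:2][m]; (c,r)=cv2.minEnclosingCircle((q*1000).astype(np.float32)); return np.round(c,1),round(r,1),np.round(np.median(q,0)*1000,1),round(np.median(P[...,2][m])*1000,1),m.sum()
def run(im,d,p):
    P=pts(p,d); z=P[...,2]; hsv=cv2.cvtColor(im,cv2.COLOR_BGR2HSV).astype(int); H,S,V=hsv[...,0],hsv[...,1],hsv[...,2]
    for n,a,b in(("blue",105,125),("green",60,90),("yellow",22,32)):
        m=(H>=a)&(H<=b)&(S>150)&(z>.120)&(z<.16); m=blob(m); zt=np.percentile(z[m],70); m&=abs(z-zt)<.004
        if m.sum()>5: print(n,*disc(P,m))
    return P,H,S,V
if __name__=="__main__":
    D=np.load("top0.npz"); p=arm.camera_params("top"); P,H,S,V=run(D["im"],D["d"],p); z=P[...,2]
    v,u=np.mgrid[0:384,0:512]
    box=lambda a,b,c,e:(u>a)&(u<b)&(v>c)&(v<e)
    c=blob(box(232,262,155,190)&((H<12)|(H>170))&(S>100)&(z>.045)&(z<.07)); print("cup rim",*disc(P,c))
    w=blob(box(325,415,195,285)&(abs(z-.05)<.008)); print("wheel",*disc(P,w))
    for n,b,zz in(("board",box(105,175,170,300),.018),):
        m=blob(b&(abs(z-zz)<.006)); r=cv2.minAreaRect((P[...,:2][m]*1000).astype(np.float32)); print(n,r,np.median(z[m]))
    m=box(195,295,140,230)&(z>.040)&(z<.058)&(S<190)&(H>10)&(H<25); r=cv2.minAreaRect((P[...,:2][m]*1000).astype(np.float32)); print("rack",r,m.sum())
    m=blob(box(150,190,105,155)&(z>.06)); print("pot",*disc(P,m), z[m].max())
    m=blob(box(320,360,115,155)&(z>.02)); print("bowl",*disc(P,m))
    m=blob(box(255,275,240,315)&(z>.004)); print("tool",disc(P,m))
    print("table z",np.median(z[300:330,90:200]))
E
python3 meas.py
```

```text
blue [605.9  83.8] 18.5 [605.7  83.6] 139.5 188
green [590.1 -39.2] 18.5 [588.9 -38.8] 139.2 180
yellow [557.   29.4] 18.7 [557.3  28.5] 139.5 193
cup rim [618.5  18.9] 28.6 [622.8  18.4] 56.8 119
wheel [ 444.7 -293.5] 90.3 [ 442.8 -291.8] 49.7 3934
board ((457.70208740234375, 297.67633056640625), (270.43896484375, 121.64231872558594), 3.9780354499816895) 0.01735093807895982
rack ((588.5991821289062, 23.97478485107422), (210.0780792236328, 158.24281311035156), 82.478515625) 682
pot [578.8 131.6] 205.5 [721.2 221.2] 75.2 310 1.1022460367379738
bowl [ 576.1 -115.4] 220.2 [ 730.  -237.1] 36.1 312
tool (array([351.4, -24.4]), 86.7, array([360.8, -21.5]), np.float64(9.1), np.int64(255))
table z -0.0009671639268206134
```

```bash

python3 -m crank '[{"offset":[0.7,0.98,0.05],"rotation":[0,0,-0.145],"grip":1},{"offset":[0.7,0.98,0.05],"rotation":[0,0,-0.145],"grip":1},{"offset":[0.7,0.98,0.05],"rotation":[0,0,-0.145],"grip":1},{"offset":[0.7,0.98,0.05],"rotation":[0,0,-0.145],"grip":1},{"offset":[0.7,0.98,0.05],"rotation":[0,0,-0.145],"grip":1},{"offset":[0.7,0.98,0.05],"rotation":[0,0,-0.145],"grip":1},{"offset":[0.7,0.98,0],"rotation":[0,0,-0.145],"grip":1},{"offset":[0.7,0.98,0],"rotation":[0,0,-0.145],"grip":1}]' 15
python3 -m crank '[{"offset":[0.7,0.98,0],"rotation":[0,0,-0.145],"grip":1},{"offset":[0.7,0.98,0],"rotation":[0,0,-0.145],"grip":1},{"offset":[0.7,0.98,0],"rotation":[0,0,-0.145],"grip":1},{"offset":[0.7,0.98,0],"rotation":[0,0,-0.145],"grip":1},{"offset":[0.7,0.98,0],"rotation":[0,0,-0.145],"grip":1},{"offset":[0.7,0.98,0],"rotation":[0,0,-0.145],"grip":1},{"offset":[0.7,0.98,0],"rotation":[0,0,-0.145],"grip":1},{"offset":[0.7,0.98,0],"rotation":[0,0,-0.145],"grip":1}]'
python3 -m crank '[{"offset":[0.7,0.98,0],"rotation":[0,0,-0.145],"grip":1},{"offset":[0.7,0.98,0],"rotation":[0,0,-0.145],"grip":1},{"offset":[0.7,0.98,0],"rotation":[0,0,-0.145],"grip":1},{"offset":[0.7,0.98,0],"rotation":[0,0,-0.145],"grip":1},{"offset":[0.7,0.98,0],"rotation":[0,0,-0.145],"grip":1},{"offset":[0.7,0.98,0],"rotation":[0,0,-0.145],"grip":1},{"offset":[0.7,0.98,0],"rotation":[0,0,-0.145],"grip":1},{"offset":[0,0,0],"rotation":[0,0,0],"grip":1}]'
```

```text
time: 0.77
tool_pos: [0.2725, -0.362, 0.2126]
tcp_rot: [0.999, 0.055, -0.0, -0.0]
force: [0.4, 0.7, -0.7]
grip_width: 0.0938
finger_force: 0.0
time: 1.43
tool_pos: [0.4124, -0.1661, 0.2126]
tcp_rot: [1.0, -0.006, -0.0, -0.0]
force: [1.3, -0.1, 0.2]
grip_width: 0.0939
finger_force: 0.0
time: 2.1
tool_pos: [0.5364, 0.0078, 0.2124]
tcp_rot: [0.998, -0.057, 0.0, -0.001]
force: [-0.8, -0.3, 0.2]
grip_width: 0.0936
finger_force: 0.0
```

```bash

python3 -m crank '[{"offset":[0.83,0.85,0],"rotation":[0,0,-0.15],"grip":1},{"offset":[0,0,0],"rotation":[0,0,0],"grip":1},{"offset":[0,0,-1],"rotation":[0,0,0],"grip":1},{"offset":[0,0,-1],"rotation":[0,0,0],"grip":1},{"offset":[0,0,-1],"rotation":[0,0,0],"grip":1},{"offset":[0,0,-1],"rotation":[0,0,0],"grip":1},{"offset":[0,0,-1],"rotation":[0,0,0],"grip":1},{"offset":[0,0,-0.38],"rotation":[0,0,0],"grip":1}]' 15
python3 -m crank '[{"offset":[0,0,0],"rotation":[0,0,0],"grip":1},{"offset":[0,0,0],"rotation":[0,0,0],"grip":0.3},{"offset":[0,0,0],"rotation":[0,0,0],"grip":0.3},{"offset":[0,0,0],"rotation":[0,0,0],"grip":0.3},{"offset":[0,0,0],"rotation":[0,0,0],"grip":0.3},{"offset":[0,0,0],"rotation":[0,0,0],"grip":0.3},{"offset":[0,0,0],"rotation":[0,0,0],"grip":0.3},{"offset":[0,0,0],"rotation":[0,0,0],"grip":0.3}]'
python3 -m crank '[{"offset":[0,0,0],"rotation":[0,0,0],"grip":0.3},{"offset":[0,0,0],"rotation":[0,0,0],"grip":0.3},{"offset":[0,0,0],"rotation":[0,0,0],"grip":0.3}]'
```

```text
time: 2.77
tool_pos: [0.5515, 0.0246, 0.0744]
tcp_rot: [0.998, -0.067, -0.004, 0.0]
force: [-0.5, 0.3, -0.6]
grip_width: 0.094
finger_force: 0.0
time: 3.43
tool_pos: [0.5557, 0.0254, 0.079]
tcp_rot: [0.998, -0.067, 0.001, -0.0]
force: [-0.8, 1.6, 1.2]
grip_width: 0.0507
finger_force: 0.6
time: 3.68
tool_pos: [0.5557, 0.0254, 0.0788]
tcp_rot: [0.998, -0.067, 0.0, -0.0]
force: [-0.3, 1.5, 2.2]
grip_width: 0.0486
finger_force: 14.9
```

```bash

python3 -m crank '[{"offset":[0,0,0.4],"rotation":[0,0,0],"grip":0.3},{"offset":[0,0,1],"rotation":[0,0,0],"grip":0.3},{"offset":[0,0,1],"rotation":[0,0,0],"grip":0.3},{"offset":[0,0,1],"rotation":[0,0,0],"grip":0.3},{"offset":[0,0,1],"rotation":[0,0,0],"grip":0.3},{"offset":[0,0,1],"rotation":[0,0,0],"grip":0.3},{"offset":[-0.65,0.97,0],"rotation":[0,0,0],"grip":0.3},{"offset":[-0.65,0.97,0],"rotation":[0,0,0],"grip":0.3}]'
python3 -m crank '[{"offset":[-0.65,0.97,0],"rotation":[0,0,0],"grip":0.3},{"offset":[-0.65,0.97,0],"rotation":[0,0,0],"grip":0.3},{"offset":[-0.65,0.97,0],"rotation":[0,0,0],"grip":0.3},{"offset":[-0.65,0.97,0],"rotation":[0,0,0],"grip":0.3},{"offset":[-0.65,0.97,0],"rotation":[0,0,0],"grip":0.3},{"offset":[-0.65,0.97,0],"rotation":[0,0,0],"grip":0.3},{"offset":[-0.65,0.97,0],"rotation":[0,0,0],"grip":0.3},{"offset":[-0.65,0.97,0],"rotation":[0,0,0],"grip":0.3}]'
python3 -m crank '[{"offset":[-0.6,0.97,0],"rotation":[0,0,0],"grip":0.3},{"offset":[0,0,0],"rotation":[0,0,0],"grip":0.3},{"offset":[0,0,0],"rotation":[0,0,0],"grip":0.3},{"offset":[0,0,-1],"rotation":[0,0,0],"grip":0.3},{"offset":[0,0,-1],"rotation":[0,0,0],"grip":0.3},{"offset":[0,0,-1],"rotation":[0,0,0],"grip":0.3},{"offset":[0,0,-1],"rotation":[0,0,0],"grip":0.3},{"offset":[0,0,-0.4],"rotation":[0,0,0],"grip":0.3}]'
python3 -m crank '[{"offset":[0,0,0],"rotation":[0,0,0],"grip":0.3},{"offset":[0,0,0],"rotation":[0,0,0],"grip":0.3}]'
```

```text
time: 4.35
tool_pos: [0.5242, 0.0728, 0.216]
tcp_rot: [0.998, -0.068, 0.002, 0.0]
force: [0.4, 0.3, -3.1]
grip_width: 0.048
finger_force: 15.0
time: 5.02
tool_pos: [0.3914, 0.268, 0.2133]
tcp_rot: [0.998, -0.067, -0.0, 0.001]
force: [1.2, -0.3, -2.5]
grip_width: 0.0476
finger_force: 15.0
time: 5.68
tool_pos: [0.3758, 0.2892, 0.0999]
tcp_rot: [0.998, -0.067, -0.003, 0.002]
force: [-0.5, -0.6, -2.6]
grip_width: 0.0481
finger_force: 15.0
time: 5.85
tool_pos: [0.3783, 0.2912, 0.1036]
tcp_rot: [0.998, -0.067, -0.0, 0.0]
force: [0.9, 0.6, -1.6]
grip_width: 0.0479
finger_force: 15.0
```

```bash

python3 -m crank '[{"offset":[0,0,-0.35],"rotation":[0,0,0],"grip":0.3},{"offset":[0,0,-0.2],"rotation":[0,0,0],"grip":0.3},{"offset":[0,0,-0.1],"rotation":[0,0,0],"grip":0.3},{"offset":[0,0,0],"rotation":[0,0,0],"grip":0.3},{"offset":[0,0,0],"rotation":[0,0,0],"grip":0.3}]'
python3 -m crank '[{"offset":[0,0,0],"rotation":[0,0,0],"grip":1},{"offset":[0,0,0],"rotation":[0,0,0],"grip":1},{"offset":[0,0,0],"rotation":[0,0,0],"grip":1},{"offset":[0,0,0],"rotation":[0,0,0],"grip":1},{"offset":[0,0,0],"rotation":[0,0,0],"grip":1},{"offset":[0,0,0],"rotation":[0,0,0],"grip":1},{"offset":[0,0,0.5],"rotation":[0,0,0],"grip":1},{"offset":[0,0,1],"rotation":[0,0,0],"grip":1}]'
python3 -m crank '[{"offset":[0,0,1],"rotation":[0,0,0],"grip":1},{"offset":[0,0,1],"rotation":[0,0,0],"grip":1},{"offset":[0,0,1],"rotation":[0,0,0],"grip":1},{"offset":[0,0,0.7],"rotation":[0,0,0],"grip":1}]'
```

```text
time: 6.27
tool_pos: [0.378, 0.292, 0.0875]
tcp_rot: [0.998, -0.066, 0.0, -0.0]
force: [-0.3, -0.4, -1.7]
grip_width: 0.0481
finger_force: 15.0
time: 6.93
tool_pos: [0.375, 0.2904, 0.122]
tcp_rot: [0.998, -0.067, -0.003, 0.002]
force: [0.4, 0.4, -0.5]
grip_width: 0.0931
finger_force: 0.0
time: 7.27
tool_pos: [0.3787, 0.2923, 0.2198]
tcp_rot: [0.998, -0.067, 0.001, -0.001]
force: [1.0, -0.4, -0.6]
grip_width: 0.0938
finger_force: 0.0
```

```bash

python3 -m crank '[{"offset":[0.6,-0.94,0],"rotation":[0,0,0],"grip":1},{"offset":[0.6,-0.94,0],"rotation":[0,0,0],"grip":1},{"offset":[0.6,-0.94,0],"rotation":[0,0,0],"grip":1},{"offset":[0.6,-0.94,0],"rotation":[0,0,0],"grip":1},{"offset":[0.6,-0.94,0],"rotation":[0,0,0],"grip":1},{"offset":[0.6,-0.94,0],"rotation":[0,0,0],"grip":1},{"offset":[0.6,-0.94,0],"rotation":[0,0,0],"grip":1},{"offset":[0.6,-0.94,0],"rotation":[0,0,0],"grip":1}]'
python3 -m crank '[{"offset":[0.6,-0.94,0],"rotation":[0,0,0],"grip":1},{"offset":[0.6,-0.94,0],"rotation":[0,0,0],"grip":1},{"offset":[0.6,-0.94,0],"rotation":[0,0,0],"grip":1},{"offset":[0.6,-0.94,0],"rotation":[0,0,0],"grip":1},{"offset":[0.6,-0.94,0],"rotation":[0,0,0],"grip":1},{"offset":[0.6,-0.9,0],"rotation":[0,0,0],"grip":1},{"offset":[0,0,0],"rotation":[0,0,0],"grip":1},{"offset":[0,0,0],"rotation":[0,0,0],"grip":1}]'
python3 - <<'E'
from meas import *
im,d=arm.capture("top"); run(im,d,arm.camera_params("top")); cv2.imwrite("pics/top1.png",im); print(arm.get_state()["tool_pos"])
E
```

```text
time: 7.93
tool_pos: [0.4984, 0.1026, 0.2172]
tcp_rot: [0.998, -0.067, 0.0, -0.0]
force: [-0.3, -0.7, 0.4]
grip_width: 0.094
finger_force: 0.0
time: 8.6
tool_pos: [0.588, -0.0372, 0.2167]
tcp_rot: [0.998, -0.068, -0.0, -0.0]
force: [0.1, 0.2, 0.7]
grip_width: 0.094
finger_force: 0.0
blue [605.9  83.7] 18.3 [605.6  84.7] 139.5 184
green [588.3 -38.7] 18.3 [586.3 -38.8] 139.3 146
yellow [379.2 292.9] 19.0 [379.5 292.8] 147.0 220
[ 0.58748312 -0.03615244  0.21672363]
```

```bash

python3 -m crank '[{"offset":[0.1,-0.1,-0.52],"rotation":[0,0,0],"grip":1},{"offset":[0,0,-1],"rotation":[0,0,0],"grip":1},{"offset":[0,0,-1],"rotation":[0,0,0],"grip":1},{"offset":[0,0,-1],"rotation":[0,0,0],"grip":1},{"offset":[0,0,-1],"rotation":[0,0,0],"grip":1},{"offset":[0,0,-1],"rotation":[0,0,0],"grip":1},{"offset":[0,0,0],"rotation":[0,0,0],"grip":1},{"offset":[0,0,0],"rotation":[0,0,0],"grip":1}]'
python3 -m crank '[{"offset":[0,0,0],"rotation":[0,0,0],"grip":0.3},{"offset":[0,0,0],"rotation":[0,0,0],"grip":0.3},{"offset":[0,0,0],"rotation":[0,0,0],"grip":0.3},{"offset":[0,0,0],"rotation":[0,0,0],"grip":0.3},{"offset":[0,0,0],"rotation":[0,0,0],"grip":0.3},{"offset":[0,0,0],"rotation":[0,0,0],"grip":0.3},{"offset":[0,0,0],"rotation":[0,0,0],"grip":0.3},{"offset":[0,0,0],"rotation":[0,0,0],"grip":0.3}]'
python3 -m crank '[{"offset":[0,0,0],"rotation":[0,0,0],"grip":0.3},{"offset":[0,0,0],"rotation":[0,0,0],"grip":0.3},{"offset":[0,0,0],"rotation":[0,0,0],"grip":0.3}]'
```

```text
time: 9.32
tool_pos: [0.5881, -0.0372, 0.0772]
tcp_rot: [0.998, -0.066, -0.002, -0.0]
force: [-0.4, -0.4, 0.7]
grip_width: 0.0939
finger_force: 0.0
time: 9.98
tool_pos: [0.5905, -0.0389, 0.0794]
tcp_rot: [0.998, -0.067, 0.0, 0.0]
force: [0.3, -0.9, 0.9]
grip_width: 0.0479
finger_force: 15.0
time: 10.23
tool_pos: [0.5905, -0.039, 0.0794]
tcp_rot: [0.998, -0.067, 0.0, 0.0]
force: [-0.7, -0.8, 1.7]
grip_width: 0.0479
finger_force: 15.0
```

```bash

python3 -m crank '[{"offset":[0,0,0.4],"rotation":[0,0,0],"grip":0.3},{"offset":[0,0,1],"rotation":[0,0,0],"grip":0.3},{"offset":[0,0,1],"rotation":[0,0,0],"grip":0.3},{"offset":[0,0,1],"rotation":[0,0,0],"grip":0.3},{"offset":[0,0,1],"rotation":[0,0,0],"grip":0.3},{"offset":[0,0,1.0],"rotation":[0,0,0],"grip":0.3},{"offset":[0,0,0.4],"rotation":[0,0,0],"grip":0.3},{"offset":[-0.38,0.96,0],"rotation":[0,0,0],"grip":0.3}]'
python3 -m crank '[{"offset":[-0.38,0.96,0],"rotation":[0,0,0],"grip":0.3},{"offset":[-0.38,0.96,0],"rotation":[0,0,0],"grip":0.3},{"offset":[-0.38,0.96,0],"rotation":[0,0,0],"grip":0.3},{"offset":[-0.38,0.96,0],"rotation":[0,0,0],"grip":0.3},{"offset":[-0.38,0.96,0],"rotation":[0,0,0],"grip":0.3},{"offset":[-0.38,0.96,0],"rotation":[0,0,0],"grip":0.3},{"offset":[-0.38,0.96,0],"rotation":[0,0,0],"grip":0.3},{"offset":[-0.38,0.96,0],"rotation":[0,0,0],"grip":0.3}]'
python3 -m crank '[{"offset":[-0.38,0.96,0],"rotation":[0,0,0],"grip":0.3},{"offset":[-0.38,0.96,0],"rotation":[0,0,0],"grip":0.3},{"offset":[-0.38,0.96,0],"rotation":[0,0,0],"grip":0.3},{"offset":[-0.38,0.96,0],"rotation":[0,0,0],"grip":0.3},{"offset":[-0.38,0.96,0],"rotation":[0,0,0],"grip":0.3},{"offset":[0,0,0],"rotation":[0,0,0],"grip":0.3},{"offset":[0,0,0],"rotation":[0,0,0],"grip":0.3},{"offset":[0,0,0],"rotation":[0,0,0],"grip":0.3}]'
```

```text
time: 10.9
tool_pos: [0.5842, -0.0181, 0.2279]
tcp_rot: [0.998, -0.069, 0.004, 0.002]
force: [0.5, -0.0, -2.1]
grip_width: 0.048
finger_force: 15.0
time: 11.57
tool_pos: [0.5032, 0.1785, 0.223]
tcp_rot: [0.998, -0.067, -0.001, 0.0]
force: [-0.0, -0.4, -2.7]
grip_width: 0.0482
finger_force: 15.0
time: 12.23
tool_pos: [0.4568, 0.297, 0.2233]
tcp_rot: [0.998, -0.066, -0.001, 0.001]
force: [-0.6, -0.4, -2.5]
grip_width: 0.0477
finger_force: 15.0
```

```bash

python3 -m crank '[{"offset":[0,0,-1],"rotation":[0,0,0],"grip":0.3},{"offset":[0,0,-1],"rotation":[0,0,0],"grip":0.3},{"offset":[0,0,-1],"rotation":[0,0,0],"grip":0.3},{"offset":[0,0,-1],"rotation":[0,0,0],"grip":0.3},{"offset":[0,0,-0.7],"rotation":[0,0,0],"grip":0.3},{"offset":[0,0,-0.4],"rotation":[0,0,0],"grip":0.3},{"offset":[0,0,-0.2],"rotation":[0,0,0],"grip":0.3},{"offset":[0,0,-0.1],"rotation":[0,0,0],"grip":0.3}]'
python3 -m crank '[{"offset":[0,0,0],"rotation":[0,0,0],"grip":0.3},{"offset":[0,0,0],"rotation":[0,0,0],"grip":0.3},{"offset":[0,0,0],"rotation":[0,0,0],"grip":0.3}]'
python3 -m crank '[{"offset":[0,0,0],"rotation":[0,0,0],"grip":1},{"offset":[0,0,0],"rotation":[0,0,0],"grip":1},{"offset":[0,0,0],"rotation":[0,0,0],"grip":1},{"offset":[0,0,0],"rotation":[0,0,0],"grip":1},{"offset":[0,0,0],"rotation":[0,0,0],"grip":1},{"offset":[0,0,0],"rotation":[0,0,0],"grip":1},{"offset":[0,0,0.5],"rotation":[0,0,0],"grip":1},{"offset":[0,0,1],"rotation":[0,0,0],"grip":1}]'
python3 -m crank '[{"offset":[0,0,1],"rotation":[0,0,0],"grip":1},{"offset":[0,0,1],"rotation":[0,0,0],"grip":1},{"offset":[0,0,1],"rotation":[0,0,0],"grip":1},{"offset":[0,0,0.7],"rotation":[0,0,0],"grip":1}]'
```

```text
time: 12.9
tool_pos: [0.4575, 0.2966, 0.0887]
tcp_rot: [0.998, -0.067, -0.0, 0.0]
force: [-0.6, 0.5, -1.9]
grip_width: 0.0477
finger_force: 15.0
time: 13.15
tool_pos: [0.4585, 0.2978, 0.0907]
tcp_rot: [0.998, -0.067, 0.001, -0.001]
force: [-0.3, 0.3, -2.7]
grip_width: 0.0478
finger_force: 15.0
time: 13.82
tool_pos: [0.4543, 0.296, 0.1235]
tcp_rot: [0.998, -0.067, -0.004, 0.002]
force: [1.2, 0.1, 0.2]
grip_width: 0.0934
finger_force: 0.0
time: 14.15
tool_pos: [0.4582, 0.2978, 0.2219]
tcp_rot: [0.998, -0.067, 0.001, -0.001]
force: [-0.7, 0.4, -0.2]
grip_width: 0.0939
finger_force: 0.0
```

```bash

python3 -m crank '[{"offset":[0.66,-0.95,0],"rotation":[0,0,0],"grip":1},{"offset":[0.66,-0.95,0],"rotation":[0,0,0],"grip":1},{"offset":[0.66,-0.95,0],"rotation":[0,0,0],"grip":1},{"offset":[0.66,-0.95,0],"rotation":[0,0,0],"grip":1},{"offset":[0.66,-0.95,0],"rotation":[0,0,0],"grip":1},{"offset":[0.66,-0.95,0],"rotation":[0,0,0],"grip":1},{"offset":[0.66,-0.95,0],"rotation":[0,0,0],"grip":1},{"offset":[0.66,-0.95,0],"rotation":[0,0,0],"grip":1}]'
python3 -m crank '[{"offset":[0.66,-0.95,0],"rotation":[0,0,0],"grip":1},{"offset":[0,0,0],"rotation":[0,0,0],"grip":1},{"offset":[0,0,0],"rotation":[0,0,0],"grip":1},{"offset":[0,0,0],"rotation":[0,0,0],"grip":1}]'
```

```text
time: 14.82
tool_pos: [0.5899, 0.1061, 0.2191]
tcp_rot: [0.998, -0.067, -0.0, -0.0]
force: [-0.4, 0.4, -0.2]
grip_width: 0.0942
finger_force: 0.0
time: 15.15
tool_pos: [0.6054, 0.084, 0.2189]
tcp_rot: [0.998, -0.067, -0.001, -0.0]
force: [-0.0, -0.0, 0.6]
grip_width: 0.0936
finger_force: 0.0
```

```bash

python3 -m crank '[{"offset":[0,0,-0.6],"rotation":[0,0,0],"grip":1},{"offset":[0,0,-1],"rotation":[0,0,0],"grip":1},{"offset":[0,0,-1],"rotation":[0,0,0],"grip":1},{"offset":[0,0,-1],"rotation":[0,0,0],"grip":1},{"offset":[0,0,-1],"rotation":[0,0,0],"grip":1},{"offset":[0,0,-1],"rotation":[0,0,0],"grip":1},{"offset":[0,0,0],"rotation":[0,0,0],"grip":1},{"offset":[0,0,0],"rotation":[0,0,0],"grip":1}]'
python3 -m crank '[{"offset":[0,0,0],"rotation":[0,0,0],"grip":0.3},{"offset":[0,0,0],"rotation":[0,0,0],"grip":0.3},{"offset":[0,0,0],"rotation":[0,0,0],"grip":0.3},{"offset":[0,0,0],"rotation":[0,0,0],"grip":0.3},{"offset":[0,0,0],"rotation":[0,0,0],"grip":0.3},{"offset":[0,0,0],"rotation":[0,0,0],"grip":0.3},{"offset":[0,0,0],"rotation":[0,0,0],"grip":0.3},{"offset":[0,0,0],"rotation":[0,0,0],"grip":0.3}]'
python3 -m crank '[{"offset":[0,0,0],"rotation":[0,0,0],"grip":0.3},{"offset":[0,0,0],"rotation":[0,0,0],"grip":0.3},{"offset":[0,0,0],"rotation":[0,0,0],"grip":0.3}]'
```

```text
time: 15.82
tool_pos: [0.6037, 0.085, 0.0779]
tcp_rot: [0.998, -0.066, -0.002, -0.0]
force: [0.5, -0.3, 0.2]
grip_width: 0.0941
finger_force: 0.0
time: 16.48
tool_pos: [0.6059, 0.0835, 0.0794]
tcp_rot: [0.998, -0.067, 0.0, -0.0]
force: [0.1, 0.8, -0.6]
grip_width: 0.0477
finger_force: 15.0
time: 16.73
tool_pos: [0.6059, 0.0836, 0.0794]
tcp_rot: [0.998, -0.067, 0.0, 0.0]
force: [-0.2, 1.2, 1.4]
grip_width: 0.0476
finger_force: 15.0
```

```bash

python3 -m crank '[{"offset":[0,0,0.6],"rotation":[0,0,0],"grip":0.3},{"offset":[0,0,1],"rotation":[0,0,0],"grip":0.3},{"offset":[0,0,1],"rotation":[0,0,0],"grip":0.3},{"offset":[0,0,1],"rotation":[0,0,0],"grip":0.3},{"offset":[0,0,1],"rotation":[0,0,0],"grip":0.3},{"offset":[0,0,1],"rotation":[0,0,0],"grip":0.3},{"offset":[-0.3,0.97,0],"rotation":[0,0,0],"grip":0.3},{"offset":[-0.3,0.98,0],"rotation":[0,0,0],"grip":0.3}]'
python3 -m crank '[{"offset":[-0.3,0.98,0],"rotation":[0,0,0],"grip":0.3},{"offset":[-0.3,0.98,0],"rotation":[0,0,0],"grip":0.3},{"offset":[-0.3,0.98,0],"rotation":[0,0,0],"grip":0.3},{"offset":[-0.3,0.98,0],"rotation":[0,0,0],"grip":0.3},{"offset":[-0.3,0.98,0],"rotation":[0,0,0],"grip":0.3},{"offset":[-0.3,0.98,0],"rotation":[0,0,0],"grip":0.3},{"offset":[-0.3,0.98,0],"rotation":[0,0,0],"grip":0.3},{"offset":[0,0,0],"rotation":[0,0,0],"grip":0.3}]'
python3 -m crank '[{"offset":[0,0,0],"rotation":[0,0,0],"grip":0.3},{"offset":[0,0,0],"rotation":[0,0,0],"grip":0.3}]'
```

```text
time: 17.4
tool_pos: [0.5921, 0.1318, 0.221]
tcp_rot: [0.998, -0.068, 0.002, -0.0]
force: [0.3, 0.7, -3.3]
grip_width: 0.0479
finger_force: 15.0
time: 18.07
tool_pos: [0.5356, 0.3081, 0.2177]
tcp_rot: [0.998, -0.064, -0.002, -0.001]
force: [0.3, -0.2, -1.7]
grip_width: 0.0477
finger_force: 15.0
time: 18.23
tool_pos: [0.5379, 0.3034, 0.2181]
tcp_rot: [0.998, -0.066, -0.001, 0.001]
force: [0.9, -0.2, -2.5]
grip_width: 0.0479
finger_force: 15.0
```

```bash

python3 -m crank '[{"offset":[0,0,-1],"rotation":[0,0,0],"grip":0.3},{"offset":[0,0,-1],"rotation":[0,0,0],"grip":0.3},{"offset":[0,0,-1],"rotation":[0,0,0],"grip":0.3},{"offset":[0,0,-1],"rotation":[0,0,0],"grip":0.3},{"offset":[0,0,-0.6],"rotation":[0,0,0],"grip":0.3},{"offset":[0,0,-0.3],"rotation":[0,0,0],"grip":0.3},{"offset":[0,0,-0.2],"rotation":[0,0,0],"grip":0.3},{"offset":[0,0,-0.1],"rotation":[0,0,0],"grip":0.3}]'
python3 -m crank '[{"offset":[0,0,0],"rotation":[0,0,0],"grip":0.3},{"offset":[0,0,0],"rotation":[0,0,0],"grip":0.3},{"offset":[0,0,0],"rotation":[0,0,0],"grip":0.3}]'
python3 -m crank '[{"offset":[0,0,0],"rotation":[0,0,0],"grip":1},{"offset":[0,0,0],"rotation":[0,0,0],"grip":1},{"offset":[0,0,0],"rotation":[0,0,0],"grip":1},{"offset":[0,0,0],"rotation":[0,0,0],"grip":1},{"offset":[0,0,0],"rotation":[0,0,0],"grip":1},{"offset":[0,0,0],"rotation":[0,0,0],"grip":1},{"offset":[0,0,0.5],"rotation":[0,0,0],"grip":1},{"offset":[0,0,1],"rotation":[0,0,0],"grip":1}]'
python3 -m crank '[{"offset":[0,0,1],"rotation":[0,0,0],"grip":1},{"offset":[0,0,1],"rotation":[0,0,0],"grip":1},{"offset":[0,0,1],"rotation":[0,0,0],"grip":1},{"offset":[0,0,0.7],"rotation":[0,0,0],"grip":1}]'
```

```text
time: 18.9
tool_pos: [0.5388, 0.3031, 0.0889]
tcp_rot: [0.998, -0.067, -0.0, 0.0]
force: [0.1, -0.3, -3.0]
grip_width: 0.0475
finger_force: 15.0
time: 19.15
tool_pos: [0.5395, 0.3042, 0.0907]
tcp_rot: [0.998, -0.067, 0.001, -0.001]
force: [1.2, 0.2, -2.8]
grip_width: 0.0478
finger_force: 15.0
time: 19.82
tool_pos: [0.5354, 0.3027, 0.1237]
tcp_rot: [0.998, -0.067, -0.004, 0.002]
force: [0.3, 0.5, -0.1]
grip_width: 0.0936
finger_force: 0.0
time: 20.15
tool_pos: [0.5394, 0.3044, 0.2233]
tcp_rot: [0.998, -0.066, 0.002, -0.001]
force: [-0.5, 0.3, 0.8]
grip_width: 0.0938
finger_force: 0.0
```

```bash

python3 -m crank '[{"offset":[0.27,-0.95,0],"rotation":[0,0,0],"grip":1},{"offset":[0.27,-0.95,0],"rotation":[0,0,0],"grip":1},{"offset":[0.27,-0.95,0],"rotation":[0,0,0],"grip":1},{"offset":[0.27,-0.95,0],"rotation":[0,0,0],"grip":1}]'
python3 - <<'E'
from meas import *
p=arm.camera_params("top"); im,d=arm.capture("top"); P,H,S,V=run(im,d,p); z=P[...,2]; cv2.imwrite("pics/top2.png",im)
v,u=np.mgrid[0:384,0:512]
m=blob((u>200)&(u<295)&(v>140)&(v<230)&((H<12)|(H>170))&(S>100)&(z>.045)&(z<.07)); print("cup",*disc(P,m))
E
```

```text
time: 20.48
tool_pos: [0.5657, 0.2082, 0.2206]
tcp_rot: [0.998, -0.066, 0.001, -0.0]
force: [0.5, 0.2, -1.0]
grip_width: 0.0935
finger_force: 0.0
blue [539.3 303.4] 18.8 [538.9 303. ] 147.6 199
green [473.  298.8] 8.1 [474.2 297.8] 148.0 12Traceback (most recent call last):
  File "<stdin>", line 2, in <module>
  File "meas.py", line 10, in run
    m=(H>=a)&(H<=b)&(S>150)&(z>.120)&(z<.16); m=blob(m); zt=np.percentile(z[m],70); m&=abs(z-zt)<.004
                                                            ~~~~~~~~~~~~~^^^^^^^^^
    return _quantile_unchecked(
        a, q, axis, out, overwrite_input, method, keepdims, weights)
    return _ureduce(a,
                    func=_quantile_ureduce_func,
    ...<5 lines>...
                    overwrite_input=overwrite_input,
                    method=method)
    r = func(a, **kwargs)
    result = _quantile(arr,
                       quantiles=q,
    ...<2 lines>...
                       out=out,
                       weights=wgt)
    slices_having_nans = np.isnan(arr[-1, ...])
                                  ~~~^^^^^^^^^
IndexError: index -1 is out of bounds for axis 0 with size 0
```

```bash
sed -i 's/; m=blob(m); zt/; m=blob(m)\n        if m.sum()<6: print(n,"hidden"); continue\n        zt/' meas.py
python3 -m crank '[{"offset":[0.26,-0.94,0],"rotation":[0,0,0],"grip":1},{"offset":[0.26,-0.94,0],"rotation":[0,0,0],"grip":1},{"offset":[0.26,-0.94,0],"rotation":[0,0,0],"grip":1},{"offset":[0.26,-0.94,0],"rotation":[0,0,0],"grip":1},{"offset":[0.26,-0.94,0],"rotation":[0,0,0],"grip":1},{"offset":[0.26,-0.94,0],"rotation":[0,0,0],"grip":1},{"offset":[0.26,-0.94,0],"rotation":[0,0,0],"grip":1},{"offset":[0.26,-0.94,0],"rotation":[0,0,0],"grip":1}]'
python3 -m crank '[{"offset":[0,0,0],"rotation":[0,0,0],"grip":1},{"offset":[0,0,0],"rotation":[0,0,0],"grip":1}]'
python3 - <<'E'
from meas import *
p=arm.camera_params("top"); im,d=arm.capture("top"); cv2.imwrite("pics/top2.png",im); P,H,S,V=run(im,d,p); z=P[...,2]
v,u=np.mgrid[0:384,0:512]
p=arm.camera_params("side"); im,d=arm.capture("side"); cv2.imwrite("pics/side2.png",im)
P=pts(p,d); z=P[...,2]; hsv=cv2.cvtColor(im,cv2.COLOR_BGR2HSV).astype(int); H,S=hsv[...,0],hsv[...,1]
m=(abs(P[...,0]-.619)<.04)&(abs(P[...,1]-.019)<.04)&(abs(z-.057)<.004)
if m.sum(): print("cup side",*disc(P,m))
E
```

```text
time: 21.2
tool_pos: [0.6177, 0.0198, 0.2203]
tcp_rot: [0.998, -0.067, 0.0, 0.0]
force: [1.2, -0.0, -0.8]
grip_width: 0.0938
finger_force: 0.0
time: 21.37
tool_pos: [0.6176, 0.0199, 0.2199]
tcp_rot: [0.998, -0.068, 0.0, -0.0]
force: [0.1, 0.2, 0.2]
grip_width: 0.0943
finger_force: 0.0
blue [540.3 304.4] 18.5 [539.2 302.9] 147.4 198
green [458.7 297.1] 18.7 [458.3 297. ] 147.2 202
yellow [379.6 292.9] 19.1 [379.5 292.5] 147.4 222
cup side [623.6  15. ] 37.5 [617.1  16.7] 57.7 125
```

View pics/side2.png

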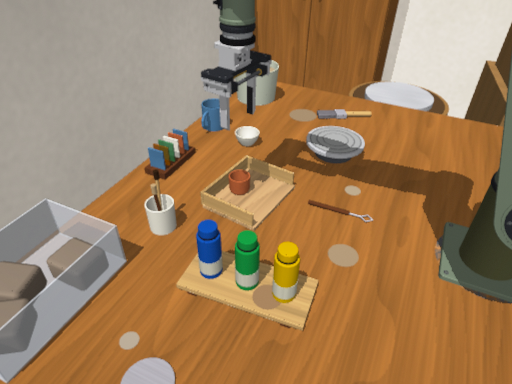

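The side view shows all three bottles upright on the board at (209,250), (247,260) and (286,272). The cup stands alone in the rack at (240,182), with the gripper above it.

```bash

python3 -m crank '[{"offset":[0.06,-0.04,-1],"rotation":[0,0,0],"grip":1},{"offset":[0,0,-1],"rotation":[0,0,0],"grip":1},{"offset":[0,0,-1],"rotation":[0,0,0],"grip":1},{"offset":[0,0,-1],"rotation":[0,0,0],"grip":1},{"offset":[0,0,-1],"rotation":[0,0,0],"grip":1},{"offset":[0,0,-1],"rotation":[0,0,0],"grip":1},{"offset":[0,0,0],"rotation":[0,0,0],"grip":1},{"offset":[0,0,0],"rotation":[0,0,0],"grip":1}]' 10
python3 -m crank '[{"offset":[0,0,-0.8],"rotation":[0,0,0],"grip":1},{"offset":[0,0,-0.6],"rotation":[0,0,0],"grip":1},{"offset":[0,0,-0.3],"rotation":[0,0,0],"grip":1},{"offset":[0,0,0],"rotation":[0,0,0],"grip":1},{"offset":[0,0,0],"rotation":[0,0,0],"grip":1}]'
python3 -m crank '[{"offset":[0,0,0],"rotation":[0,0,0],"grip":0.4},{"offset":[0,0,0],"rotation":[0,0,0],"grip":0.4},{"offset":[0,0,0],"rotation":[0,0,0],"grip":0.4},{"offset":[0,0,0],"rotation":[0,0,0],"grip":0.4},{"offset":[0,0,0],"rotation":[0,0,0],"grip":0.4},{"offset":[0,0,0],"rotation":[0,0,0],"grip":0.4},{"offset":[0,0,0],"rotation":[0,0,0],"grip":0.4},{"offset":[0,0,0],"rotation":[0,0,0],"grip":0.4}]'
```

```text
time: 22.13
tool_pos: [0.6171, 0.0214, 0.0679]
tcp_rot: [0.998, -0.066, -0.002, -0.0]
force: [-0.1, -0.1, 0.2]
grip_width: 0.0939
finger_force: 0.0
time: 22.55
tool_pos: [0.6198, 0.0201, 0.0281]
tcp_rot: [0.998, -0.066, 0.001, 0.0]
force: [1.1, -0.5, 1.1]
grip_width: 0.0941
finger_force: 0.0
time: 23.22
tool_pos: [0.619, 0.0197, 0.027]
tcp_rot: [0.998, -0.067, 0.0, 0.0]
force: [-0.8, -1.0, 1.6]
grip_width: 0.0579
finger_force: 10.0
```

```bash

python3 -m crank '[{"offset":[0,0,0.4],"rotation":[0,0,0],"grip":0.4},{"offset":[0,0,1],"rotation":[0,0,0],"grip":0.4},{"offset":[0,0,1],"rotation":[0,0,0],"grip":0.4},{"offset":[0,0,1],"rotation":[0,0,0],"grip":0.4},{"offset":[0,0,1],"rotation":[0,0,0],"grip":0.4},{"offset":[0,0,0],"rotation":[0,0,0],"grip":0.4},{"offset":[-0.54,-0.96,0],"rotation":[0,0,0],"grip":0.4},{"offset":[-0.54,-0.96,0],"rotation":[0,0,0],"grip":0.4}]'
python3 -m crank '[{"offset":[-0.54,-0.96,0],"rotation":[0,0,0],"grip":0.4},{"offset":[-0.54,-0.96,0],"rotation":[0,0,0],"grip":0.4},{"offset":[-0.54,-0.96,0],"rotation":[0,0,0],"grip":0.4},{"offset":[-0.54,-0.96,0],"rotation":[0,0,0],"grip":0.4},{"offset":[-0.54,-0.96,0],"rotation":[0,0,0],"grip":0.4},{"offset":[-0.54,-0.96,0],"rotation":[0,0,0],"grip":0.4},{"offset":[-0.54,-0.96,0],"rotation":[0,0,0],"grip":0.4},{"offset":[-0.54,-0.96,0],"rotation":[0,0,0],"grip":0.4}]'
python3 -m crank '[{"offset":[-0.54,-0.96,0],"rotation":[0,0,0],"grip":0.4},{"offset":[-0.54,-0.96,0],"rotation":[0,0,0],"grip":0.4},{"offset":[-0.54,-0.96,0],"rotation":[0,0,0],"grip":0.4},{"offset":[0,0,0],"rotation":[0,0,0],"grip":0.4},{"offset":[0,0,0],"rotation":[0,0,0],"grip":0.4},{"offset":[0,0,0],"rotation":[0,0,0],"grip":0.4}]'
```

```text
time: 23.88
tool_pos: [0.5917, -0.0275, 0.1367]
tcp_rot: [0.998, -0.065, 0.0, -0.0]
force: [-0.4, -0.4, -0.4]
grip_width: 0.0578
finger_force: 10.0
time: 24.55
tool_pos: [0.4823, -0.2205, 0.1356]
tcp_rot: [0.998, -0.066, -0.001, -0.001]
force: [0.9, -0.3, -0.7]
grip_width: 0.0574
finger_force: 10.0
time: 25.05
tool_pos: [0.443, -0.2913, 0.1359]
tcp_rot: [0.998, -0.067, -0.0, -0.001]
force: [-0.3, -0.0, -1.2]
grip_width: 0.058
finger_force: 10.0
```

Descend 68 mm, release, rise.

```bash

python3 -m crank '[{"offset":[0.06,-0.06,-1],"rotation":[0,0,0],"grip":0.4},{"offset":[0,0,-0.9],"rotation":[0,0,0],"grip":0.4},{"offset":[0,0,-0.5],"rotation":[0,0,0],"grip":0.4},{"offset":[0,0,-0.2],"rotation":[0,0,0],"grip":0.4},{"offset":[0,0,-0.1],"rotation":[0,0,0],"grip":0.4},{"offset":[0,0,0],"rotation":[0,0,0],"grip":0.4},{"offset":[0,0,0],"rotation":[0,0,0],"grip":0.4},{"offset":[0,0,0],"rotation":[0,0,0],"grip":0.4}]'
python3 -m crank '[{"offset":[0,0,0],"rotation":[0,0,0],"grip":1},{"offset":[0,0,0],"rotation":[0,0,0],"grip":1},{"offset":[0,0,0],"rotation":[0,0,0],"grip":1},{"offset":[0,0,0],"rotation":[0,0,0],"grip":1},{"offset":[0,0,0],"rotation":[0,0,0],"grip":1},{"offset":[0,0,0],"rotation":[0,0,0],"grip":1},{"offset":[0,0,0],"rotation":[0,0,0],"grip":1},{"offset":[0,0,0.3],"rotation":[0,0,0],"grip":1}]'
python3 -m crank '[{"offset":[0,0,1],"rotation":[0,0,0],"grip":1},{"offset":[0,0,1],"rotation":[0,0,0],"grip":1},{"offset":[0,0,1],"rotation":[0,0,0],"grip":1},{"offset":[0,0,1],"rotation":[0,0,0],"grip":1},{"offset":[0,0,1],"rotation":[0,0,0],"grip":1},{"offset":[0,0,0.7],"rotation":[0,0,0],"grip":1},{"offset":[0,0,0],"rotation":[0,0,0],"grip":1}]'
```

```text
time: 25.72
tool_pos: [0.4458, -0.2941, 0.0704]
tcp_rot: [0.998, -0.066, 0.001, 0.001]
force: [-0.5, 0.4, -0.2]
grip_width: 0.0581
finger_force: 10.0
time: 26.38
tool_pos: [0.4437, -0.2927, 0.0754]
tcp_rot: [0.998, -0.067, -0.001, -0.001]
force: [-0.7, -0.2, 0.1]
grip_width: 0.0942
finger_force: 0.0
time: 26.97
tool_pos: [0.4472, -0.2957, 0.2248]
tcp_rot: [0.998, -0.066, 0.004, 0.003]
force: [0.3, 0.4, -0.0]
grip_width: 0.094
finger_force: 0.0
```

```bash

python3 -m crank '[{"offset":[0.15,0.96,0],"rotation":[0,0,0],"grip":1},{"offset":[0.15,0.96,0],"rotation":[0,0,0],"grip":1},{"offset":[0.15,0.96,0],"rotation":[0,0,0],"grip":1},{"offset":[0.15,0.96,0],"rotation":[0,0,0],"grip":1},{"offset":[0.15,0.96,0],"rotation":[0,0,0],"grip":1},{"offset":[0.15,0.96,0],"rotation":[0,0,0],"grip":1},{"offset":[0.15,0.96,0],"rotation":[0,0,0],"grip":1},{"offset":[0.15,0.96,0],"rotation":[0,0,0],"grip":1}]'
python3 -m crank '[{"offset":[0.15,0.96,0],"rotation":[0,0,0],"grip":1},{"offset":[0.15,0.96,0],"rotation":[0,0,0],"grip":1},{"offset":[0.15,0.96,0],"rotation":[0,0,0],"grip":1},{"offset":[0.15,0.96,0],"rotation":[0,0,0],"grip":1}]'
python3 - <<'E'
from meas import *
p=arm.camera_params("top"); im,d=arm.capture("top"); cv2.imwrite("pics/top3.png",im); P,H,S,V=run(im,d,p); z=P[...,2]
v,u=np.mgrid[0:384,0:512]; b=(u>325)&(u<415)&(v>195)&(v<285)
m=blob(b&(abs(z-.098)<.006)); print("cup",*disc(P,m)); m=blob(b&(abs(z-.05)<.006)); print("wheel",*disc(P,m))
print(arm.get_state()["tool_pos"])
E
```

```text
time: 27.63
tool_pos: [0.4741, -0.1002, 0.2179]
tcp_rot: [0.998, -0.067, -0.001, -0.0]
force: [0.0, -0.6, 0.4]
grip_width: 0.0939
finger_force: 0.0
time: 27.97
tool_pos: [0.489, -0.0043, 0.2179]
tcp_rot: [0.998, -0.067, -0.001, -0.0]
force: [0.7, -0.3, -0.7]
grip_width: 0.0939
finger_force: 0.0
blue [540.  303.6] 18.4 [539.1 302.9] 147.6 193
green [458.6 297. ] 18.8 [458.4 296.2] 147.0 204
yellow [379.4 293.2] 19.0 [379.6 293.1] 147.1 218
cup [ 446.  -293.3] 29.3 [ 445.5 -295.5] 96.6 134
wheel [ 444.9 -292.9] 90.3 [ 440.5 -286.9] 49.6 3396
[ 4.89341274e-01 -4.50246694e-04  2.17968212e-01]
```

View pics/top3.png

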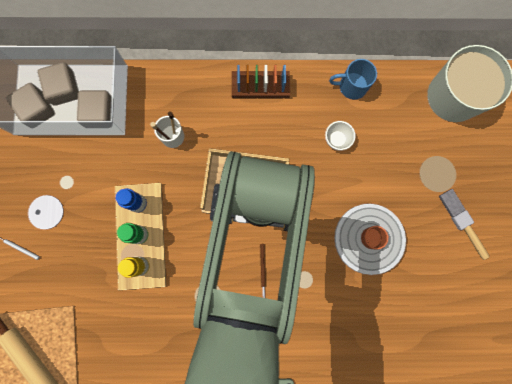

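Seen from the top, the cup (374,238) stands at the centre of the wheel. The bottles stand on the board at (128,200), (131,233) and (131,267). Next I return blue.

```bash

python3 -m crank '[{"offset":[0.155,0.94,0],"rotation":[0,0,0],"grip":1},{"offset":[0.155,0.94,0],"rotation":[0,0,0],"grip":1},{"offset":[0.155,0.94,0],"rotation":[0,0,0],"grip":1},{"offset":[0.155,0.94,0],"rotation":[0,0,0],"grip":1},{"offset":[0.155,0.94,0],"rotation":[0,0,0],"grip":1},{"offset":[0.155,0.94,0],"rotation":[0,0,0],"grip":1},{"offset":[0.155,0.94,0],"rotation":[0,0,0],"grip":1},{"offset":[0.155,0.94,0],"rotation":[0,0,0],"grip":1}]' 15
python3 -m crank '[{"offset":[0.155,0.94,0],"rotation":[0,0,0],"grip":1},{"offset":[0.155,0.94,0],"rotation":[0,0,0],"grip":1},{"offset":[0.155,0.94,0],"rotation":[0,0,0],"grip":1},{"offset":[0.155,0.94,0],"rotation":[0,0,0],"grip":1},{"offset":[0.155,0.9,0],"rotation":[0,0,0],"grip":1},{"offset":[0,0,0],"rotation":[0,0,0],"grip":1},{"offset":[0,0,0],"rotation":[0,0,0],"grip":1},{"offset":[0,0,0],"rotation":[0,0,0],"grip":1}]'

```

```text
time: 28.68
tool_pos: [0.5202, 0.1831, 0.2179]
tcp_rot: [0.998, -0.067, -0.001, 0.0]
force: [-0.1, 0.5, -0.4]
grip_width: 0.094
finger_force: 0.0
time: 29.35
tool_pos: [0.5397, 0.2979, 0.2181]
tcp_rot: [0.998, -0.067, -0.001, 0.001]
force: [0.2, 0.2, 0.2]
grip_width: 0.0943
finger_force: 0.0
```

```bash

python3 -m crank '[{"offset":[0,0.22,-0.2],"rotation":[0,0,0],"grip":1},{"offset":[0,0,-1],"rotation":[0,0,0],"grip":1},{"offset":[0,0,-1],"rotation":[0,0,0],"grip":1},{"offset":[0,0,-1],"rotation":[0,0,0],"grip":1},{"offset":[0,0,-1],"rotation":[0,0,0],"grip":1},{"offset":[0,0,-1],"rotation":[0,0,0],"grip":1},{"offset":[0,0,0],"rotation":[0,0,0],"grip":1},{"offset":[0,0,0],"rotation":[0,0,0],"grip":1}]'
python3 -m crank '[{"offset":[0,0,0],"rotation":[0,0,0],"grip":0.3},{"offset":[0,0,0],"rotation":[0,0,0],"grip":0.3},{"offset":[0,0,0],"rotation":[0,0,0],"grip":0.3},{"offset":[0,0,0],"rotation":[0,0,0],"grip":0.3},{"offset":[0,0,0],"rotation":[0,0,0],"grip":0.3},{"offset":[0,0,0],"rotation":[0,0,0],"grip":0.3},{"offset":[0,0,0],"rotation":[0,0,0],"grip":0.3},{"offset":[0,0,0],"rotation":[0,0,0],"grip":0.3}]'
python3 -m crank '[{"offset":[0,0,0],"rotation":[0,0,0],"grip":0.3},{"offset":[0,0,0],"rotation":[0,0,0],"grip":0.3},{"offset":[0,0,0],"rotation":[0,0,0],"grip":0.3}]'
```

```text
time: 30.02
tool_pos: [0.5387, 0.303, 0.0874]
tcp_rot: [0.998, -0.067, -0.002, 0.001]
force: [0.4, -0.1, 1.3]
grip_width: 0.0937
finger_force: 0.0
time: 30.68
tool_pos: [0.5402, 0.3043, 0.0894]
tcp_rot: [0.998, -0.066, 0.0, 0.0]
force: [0.1, -0.3, 0.0]
grip_width: 0.0479
finger_force: 15.0
time: 30.93
tool_pos: [0.5403, 0.3044, 0.0894]
tcp_rot: [0.998, -0.066, 0.0, 0.0]
force: [0.9, -1.1, 2.2]
grip_width: 0.0477
finger_force: 15.0
```

```bash

python3 -m crank '[{"offset":[0,0,0.4],"rotation":[0,0,0],"grip":0.3},{"offset":[0,0,1],"rotation":[0,0,0],"grip":0.3},{"offset":[0,0,1],"rotation":[0,0,0],"grip":0.3},{"offset":[0,0,1],"rotation":[0,0,0],"grip":0.3},{"offset":[0,0,1],"rotation":[0,0,0],"grip":0.3},{"offset":[0,0,1],"rotation":[0,0,0],"grip":0.3},{"offset":[0.29,-0.98,0],"rotation":[0,0,0],"grip":0.3},{"offset":[0.29,-0.98,0],"rotation":[0,0,0],"grip":0.3}]'
python3 -m crank '[{"offset":[0.29,-0.98,0],"rotation":[0,0,0],"grip":0.3},{"offset":[0.29,-0.98,0],"rotation":[0,0,0],"grip":0.3},{"offset":[0.29,-0.98,0],"rotation":[0,0,0],"grip":0.3},{"offset":[0.29,-0.98,0],"rotation":[0,0,0],"grip":0.3},{"offset":[0.29,-0.98,0],"rotation":[0,0,0],"grip":0.3},{"offset":[0.29,-0.98,0],"rotation":[0,0,0],"grip":0.3},{"offset":[0.29,-0.98,0],"rotation":[0,0,0],"grip":0.3},{"offset":[0,0,0],"rotation":[0,0,0],"grip":0.3}]'
python3 -m crank '[{"offset":[0,0,0],"rotation":[0,0,0],"grip":0.3},{"offset":[0,0,0],"rotation":[0,0,0],"grip":0.3},{"offset":[0,0,0],"rotation":[0,0,0],"grip":0.3}]'
```

```text
time: 31.6
tool_pos: [0.5556, 0.2565, 0.227]
tcp_rot: [0.998, -0.065, 0.002, -0.001]
force: [-0.2, -0.7, -3.5]
grip_width: 0.0476
finger_force: 15.0
time: 32.27
tool_pos: [0.6062, 0.0791, 0.2237]
tcp_rot: [0.998, -0.069, -0.0, 0.001]
force: [-0.1, 0.1, -2.4]
grip_width: 0.0479
finger_force: 15.0
time: 32.52
tool_pos: [0.6049, 0.0849, 0.224]
tcp_rot: [0.998, -0.066, -0.0, -0.0]
force: [-0.2, -0.4, -2.0]
grip_width: 0.0479
finger_force: 15.0
```

```bash

python3 -m crank '[{"offset":[0.04,-0.04,-1],"rotation":[0,0,0],"grip":0.3},{"offset":[0,0,-1],"rotation":[0,0,0],"grip":0.3},{"offset":[0,0,-1],"rotation":[0,0,0],"grip":0.3},{"offset":[0,0,-1],"rotation":[0,0,0],"grip":0.3},{"offset":[0,0,-0.9],"rotation":[0,0,0],"grip":0.3},{"offset":[0,0,-0.5],"rotation":[0,0,0],"grip":0.3},{"offset":[0,0,-0.2],"rotation":[0,0,0],"grip":0.3},{"offset":[0,0,-0.1],"rotation":[0,0,0],"grip":0.3}]'
python3 -m crank '[{"offset":[0,0,0],"rotation":[0,0,0],"grip":0.3},{"offset":[0,0,0],"rotation":[0,0,0],"grip":0.3},{"offset":[0,0,0],"rotation":[0,0,0],"grip":0.3}]'
python3 -m crank '[{"offset":[0,0,0],"rotation":[0,0,0],"grip":1},{"offset":[0,0,0],"rotation":[0,0,0],"grip":1},{"offset":[0,0,0],"rotation":[0,0,0],"grip":1},{"offset":[0,0,0],"rotation":[0,0,0],"grip":1},{"offset":[0,0,0],"rotation":[0,0,0],"grip":1},{"offset":[0,0,0],"rotation":[0,0,0],"grip":1},{"offset":[0,0,0.5],"rotation":[0,0,0],"grip":1},{"offset":[0,0,1],"rotation":[0,0,0],"grip":1}]'
python3 -m crank '[{"offset":[0,0,1],"rotation":[0,0,0],"grip":1},{"offset":[0,0,1],"rotation":[0,0,0],"grip":1},{"offset":[0,0,1],"rotation":[0,0,0],"grip":1},{"offset":[0,0,1],"rotation":[0,0,0],"grip":1},{"offset":[0,0,0],"rotation":[0,0,0],"grip":1}]'
```

```text
time: 33.18
tool_pos: [0.6063, 0.0836, 0.0816]
tcp_rot: [0.998, -0.066, -0.0, -0.0]
force: [0.6, -0.3, -2.2]
grip_width: 0.048
finger_force: 15.0
time: 33.43
tool_pos: [0.6078, 0.0829, 0.0834]
tcp_rot: [0.998, -0.066, 0.002, -0.0]
force: [0.8, -0.1, -2.8]
grip_width: 0.048
finger_force: 15.0
time: 34.1
tool_pos: [0.6032, 0.0828, 0.1163]
tcp_rot: [0.998, -0.067, -0.004, 0.0]
force: [0.8, 1.0, 0.1]
grip_width: 0.0937
finger_force: 0.0
time: 34.52
tool_pos: [0.6104, 0.0829, 0.2271]
tcp_rot: [0.998, -0.066, 0.006, -0.0]
force: [0.9, 0.4, 1.4]
grip_width: 0.0937
finger_force: 0.0
```

```bash

python3 -m crank '[{"offset":[-0.66,0.95,0],"rotation":[0,0,0],"grip":1},{"offset":[-0.66,0.95,0],"rotation":[0,0,0],"grip":1},{"offset":[-0.66,0.95,0],"rotation":[0,0,0],"grip":1},{"offset":[-0.66,0.95,0],"rotation":[0,0,0],"grip":1},{"offset":[-0.66,0.95,0],"rotation":[0,0,0],"grip":1},{"offset":[-0.66,0.95,0],"rotation":[0,0,0],"grip":1},{"offset":[-0.66,0.95,0],"rotation":[0,0,0],"grip":1},{"offset":[-0.66,0.95,0],"rotation":[0,0,0],"grip":1}]'
python3 -m crank '[{"offset":[-0.66,0.95,0],"rotation":[0,0,0],"grip":1},{"offset":[0,0,0],"rotation":[0,0,0],"grip":1},{"offset":[0,0,0],"rotation":[0,0,0],"grip":1},{"offset":[0,0,0],"rotation":[0,0,0],"grip":1}]'
python3 - <<'E'
from meas import *
p=arm.camera_params("top"); im,d=arm.capture("top"); run(im,d,p)
E
```

```text
time: 35.18
tool_pos: [0.4731, 0.2738, 0.2189]
tcp_rot: [0.998, -0.067, -0.0, 0.0]
force: [0.3, 0.7, -0.7]
grip_width: 0.094
finger_force: 0.0
time: 35.52
tool_pos: [0.458, 0.2962, 0.219]
tcp_rot: [0.998, -0.066, 0.0, 0.0]
force: [-0.1, 0.0, 0.0]
grip_width: 0.0941
finger_force: 0.0
blue [607.3  82.9] 18.8 [605.9  82.5] 139.4 187
green [459.5 308. ] 12.8 [460.7 309.6] 147.5 32
yellow [379.1 292.6] 19.0 [379.6 292.4] 147.1 222
```

Blue is back within 2 mm of where it started (green is partly hidden here). Next I pick green.

```bash

python3 -m crank '[{"offset":[0.02,0.04,-0.2],"rotation":[0,0,0],"grip":1},{"offset":[0,0,-1],"rotation":[0,0,0],"grip":1},{"offset":[0,0,-1],"rotation":[0,0,0],"grip":1},{"offset":[0,0,-1],"rotation":[0,0,0],"grip":1},{"offset":[0,0,-1],"rotation":[0,0,0],"grip":1},{"offset":[0,0,-1],"rotation":[0,0,0],"grip":1},{"offset":[0,0,0],"rotation":[0,0,0],"grip":1},{"offset":[0,0,0],"rotation":[0,0,0],"grip":1}]'
python3 -m crank '[{"offset":[0,0,0],"rotation":[0,0,0],"grip":0.3},{"offset":[0,0,0],"rotation":[0,0,0],"grip":0.3},{"offset":[0,0,0],"rotation":[0,0,0],"grip":0.3},{"offset":[0,0,0],"rotation":[0,0,0],"grip":0.3},{"offset":[0,0,0],"rotation":[0,0,0],"grip":0.3},{"offset":[0,0,0],"rotation":[0,0,0],"grip":0.3},{"offset":[0,0,0],"rotation":[0,0,0],"grip":0.3},{"offset":[0,0,0],"rotation":[0,0,0],"grip":0.3}]'
python3 -m crank '[{"offset":[0,0,0],"rotation":[0,0,0],"grip":0.3},{"offset":[0,0,0],"rotation":[0,0,0],"grip":0.3},{"offset":[0,0,0],"rotation":[0,0,0],"grip":0.3}]'
```

```text
time: 36.23
tool_pos: [0.4576, 0.2962, 0.0875]
tcp_rot: [0.998, -0.067, -0.002, 0.001]
force: [-0.9, 0.4, -0.6]
grip_width: 0.0944
finger_force: 0.0
time: 36.9
tool_pos: [0.4585, 0.2978, 0.0894]
tcp_rot: [0.998, -0.066, 0.0, -0.0]
force: [-0.7, 0.4, 1.1]
grip_width: 0.0476
finger_force: 15.0
time: 37.15
tool_pos: [0.4585, 0.2978, 0.0894]
tcp_rot: [0.998, -0.066, 0.0, -0.0]
force: [-0.4, -0.0, 1.3]
grip_width: 0.0477
finger_force: 15.0
```

```bash

python3 -m crank '[{"offset":[0,0,0.4],"rotation":[0,0,0],"grip":0.3},{"offset":[0,0,1],"rotation":[0,0,0],"grip":0.3},{"offset":[0,0,1],"rotation":[0,0,0],"grip":0.3},{"offset":[0,0,1],"rotation":[0,0,0],"grip":0.3},{"offset":[0,0,1],"rotation":[0,0,0],"grip":0.3},{"offset":[0,0,1],"rotation":[0,0,0],"grip":0.3},{"offset":[0.38,-0.96,0],"rotation":[0,0,0],"grip":0.3},{"offset":[0.38,-0.96,0],"rotation":[0,0,0],"grip":0.3}]'
python3 -m crank '[{"offset":[0.38,-0.96,0],"rotation":[0,0,0],"grip":0.3},{"offset":[0.38,-0.96,0],"rotation":[0,0,0],"grip":0.3},{"offset":[0.38,-0.96,0],"rotation":[0,0,0],"grip":0.3},{"offset":[0.38,-0.96,0],"rotation":[0,0,0],"grip":0.3},{"offset":[0.38,-0.96,0],"rotation":[0,0,0],"grip":0.3},{"offset":[0.38,-0.96,0],"rotation":[0,0,0],"grip":0.3},{"offset":[0.38,-0.96,0],"rotation":[0,0,0],"grip":0.3},{"offset":[0.38,-0.96,0],"rotation":[0,0,0],"grip":0.3}]'
python3 -m crank '[{"offset":[0.38,-0.96,0],"rotation":[0,0,0],"grip":0.3},{"offset":[0.37,-0.96,0],"rotation":[0,0,0],"grip":0.3},{"offset":[0.37,-0.96,0],"rotation":[0,0,0],"grip":0.3},{"offset":[0.37,-0.96,0],"rotation":[0,0,0],"grip":0.3},{"offset":[0,0,0],"rotation":[0,0,0],"grip":0.3},{"offset":[0,0,0],"rotation":[0,0,0],"grip":0.3},{"offset":[0,0,0],"rotation":[0,0,0],"grip":0.3},{"offset":[0,0,0],"rotation":[0,0,0],"grip":0.3}]'
```

```text
time: 37.82
tool_pos: [0.4783, 0.2503, 0.2268]
tcp_rot: [0.998, -0.065, 0.002, -0.001]
force: [0.2, -0.5, -3.8]
grip_width: 0.0478
finger_force: 15.0
time: 38.48
tool_pos: [0.5531, 0.0563, 0.2238]
tcp_rot: [0.998, -0.067, -0.001, 0.0]
force: [-0.3, -0.1, -2.9]
grip_width: 0.0479
finger_force: 15.0
time: 39.15
tool_pos: [0.5901, -0.0374, 0.2239]
tcp_rot: [0.998, -0.066, -0.001, -0.0]
force: [-0.3, 0.3, -2.1]
grip_width: 0.0479
finger_force: 15.0
```

```bash

python3 -m crank '[{"offset":[0,-0.07,-1],"rotation":[0,0,0],"grip":0.3},{"offset":[0,0,-1],"rotation":[0,0,0],"grip":0.3},{"offset":[0,0,-1],"rotation":[0,0,0],"grip":0.3},{"offset":[0,0,-1],"rotation":[0,0,0],"grip":0.3},{"offset":[0,0,-0.9],"rotation":[0,0,0],"grip":0.3},{"offset":[0,0,-0.5],"rotation":[0,0,0],"grip":0.3},{"offset":[0,0,-0.2],"rotation":[0,0,0],"grip":0.3},{"offset":[0,0,-0.1],"rotation":[0,0,0],"grip":0.3}]'
python3 -m crank '[{"offset":[0,0,0],"rotation":[0,0,0],"grip":0.3},{"offset":[0,0,0],"rotation":[0,0,0],"grip":0.3},{"offset":[0,0,0],"rotation":[0,0,0],"grip":0.3}]'
python3 -m crank '[{"offset":[0,0,0],"rotation":[0,0,0],"grip":1},{"offset":[0,0,0],"rotation":[0,0,0],"grip":1},{"offset":[0,0,0],"rotation":[0,0,0],"grip":1},{"offset":[0,0,0],"rotation":[0,0,0],"grip":1},{"offset":[0,0,0],"rotation":[0,0,0],"grip":1},{"offset":[0,0,0],"rotation":[0,0,0],"grip":1},{"offset":[0,0,0.5],"rotation":[0,0,0],"grip":1},{"offset":[0,0,1],"rotation":[0,0,0],"grip":1}]'
python3 -m crank '[{"offset":[0,0,1],"rotation":[0,0,0],"grip":1},{"offset":[0,0,1],"rotation":[0,0,0],"grip":1},{"offset":[0,0,1],"rotation":[0,0,0],"grip":1},{"offset":[0,0,1],"rotation":[0,0,0],"grip":1},{"offset":[0,0,0],"rotation":[0,0,0],"grip":1}]'
```

```text
time: 39.82
tool_pos: [0.5906, -0.0393, 0.0816]
tcp_rot: [0.998, -0.066, -0.0, -0.0]
force: [-0.7, -0.4, -2.5]
grip_width: 0.0474
finger_force: 15.0
time: 40.07
tool_pos: [0.592, -0.0404, 0.0834]
tcp_rot: [0.998, -0.066, 0.002, 0.0]
force: [0.5, -0.6, -2.0]
grip_width: 0.0476
finger_force: 15.0
time: 40.73
tool_pos: [0.5876, -0.0395, 0.1164]
tcp_rot: [0.998, -0.067, -0.004, -0.001]
force: [0.3, -0.3, -0.2]
grip_width: 0.0933
finger_force: 0.0
time: 41.15
tool_pos: [0.5946, -0.0409, 0.227]
tcp_rot: [0.998, -0.066, 0.006, 0.001]
force: [1.4, -0.6, 2.0]
grip_width: 0.094
finger_force: 0.0
```

```bash

python3 -m crank '[{"offset":[-0.61,0.95,0],"rotation":[0,0,0],"grip":1},{"offset":[-0.61,0.95,0],"rotation":[0,0,0],"grip":1},{"offset":[-0.61,0.95,0],"rotation":[0,0,0],"grip":1},{"offset":[-0.61,0.95,0],"rotation":[0,0,0],"grip":1},{"offset":[-0.61,0.95,0],"rotation":[0,0,0],"grip":1},{"offset":[-0.61,0.95,0],"rotation":[0,0,0],"grip":1},{"offset":[-0.61,0.95,0],"rotation":[0,0,0],"grip":1},{"offset":[-0.61,0.95,0],"rotation":[0,0,0],"grip":1}]'
python3 -m crank '[{"offset":[-0.61,0.95,0],"rotation":[0,0,0],"grip":1},{"offset":[-0.61,0.95,0],"rotation":[0,0,0],"grip":1},{"offset":[-0.6,0.95,0],"rotation":[0,0,0],"grip":1},{"offset":[-0.6,0.95,0],"rotation":[0,0,0],"grip":1},{"offset":[-0.6,0.95,0],"rotation":[0,0,0],"grip":1},{"offset":[-0.6,0.95,0],"rotation":[0,0,0],"grip":1},{"offset":[0,0,0],"rotation":[0,0,0],"grip":1},{"offset":[0,0,0],"rotation":[0,0,0],"grip":1}]'
python3 - <<'E'
from meas import *
p=arm.camera_params("top"); im,d=arm.capture("top"); run(im,d,p); print(arm.get_state()["tool_pos"])
E
```

```text
time: 41.82
tool_pos: [0.4674, 0.1508, 0.2189]
tcp_rot: [0.998, -0.067, -0.0, 0.0]
force: [0.2, 0.5, 0.7]
grip_width: 0.0943
finger_force: 0.0
time: 42.48
tool_pos: [0.3772, 0.293, 0.2189]
tcp_rot: [0.998, -0.065, -0.0, 0.0]
force: [-0.7, -0.6, -0.2]
grip_width: 0.0938
finger_force: 0.0
blue [607.6  82.9] 18.7 [607.6  82.6] 139.5 186
green [591.2 -39.6] 18.5 [590.9 -39.9] 139.2 179
yellow [371.3 305.9] 7.6 [373.1 305. ] 147.6 25
[0.37787127 0.2922956  0.21893377]
```

```bash

python3 -m crank '[{"offset":[0.06,0.02,-0.2],"rotation":[0,0,0],"grip":1},{"offset":[0,0,-1],"rotation":[0,0,0],"grip":1},{"offset":[0,0,-1],"rotation":[0,0,0],"grip":1},{"offset":[0,0,-1],"rotation":[0,0,0],"grip":1},{"offset":[0,0,-1],"rotation":[0,0,0],"grip":1},{"offset":[0,0,-1],"rotation":[0,0,0],"grip":1},{"offset":[0,0,0],"rotation":[0,0,0],"grip":1},{"offset":[0,0,0],"rotation":[0,0,0],"grip":1}]'
python3 -m crank '[{"offset":[0,0,0],"rotation":[0,0,0],"grip":0.3},{"offset":[0,0,0],"rotation":[0,0,0],"grip":0.3},{"offset":[0,0,0],"rotation":[0,0,0],"grip":0.3},{"offset":[0,0,0],"rotation":[0,0,0],"grip":0.3},{"offset":[0,0,0],"rotation":[0,0,0],"grip":0.3},{"offset":[0,0,0],"rotation":[0,0,0],"grip":0.3},{"offset":[0,0,0],"rotation":[0,0,0],"grip":0.3},{"offset":[0,0,0],"rotation":[0,0,0],"grip":0.3}]'
python3 -m crank '[{"offset":[0,0,0],"rotation":[0,0,0],"grip":0.3},{"offset":[0,0,0],"rotation":[0,0,0],"grip":0.3},{"offset":[0,0,0],"rotation":[0,0,0],"grip":0.3}]'
```

```text
time: 43.2
tool_pos: [0.379, 0.2913, 0.0878]
tcp_rot: [0.998, -0.067, -0.002, 0.001]
force: [0.9, -0.3, 0.5]
grip_width: 0.0937
finger_force: 0.0
time: 43.87
tool_pos: [0.3798, 0.2929, 0.0894]
tcp_rot: [0.998, -0.066, 0.0, -0.0]
force: [-0.4, -0.7, 1.8]
grip_width: 0.0478
finger_force: 15.0
time: 44.12
tool_pos: [0.3798, 0.2929, 0.0894]
tcp_rot: [0.998, -0.067, 0.0, -0.0]
force: [-0.4, -0.2, 3.1]
grip_width: 0.0478
finger_force: 15.0
```

```bash

python3 -m crank '[{"offset":[0,0,0.4],"rotation":[0,0,0],"grip":0.3},{"offset":[0,0,1],"rotation":[0,0,0],"grip":0.3},{"offset":[0,0,1],"rotation":[0,0,0],"grip":0.3},{"offset":[0,0,1],"rotation":[0,0,0],"grip":0.3},{"offset":[0,0,1],"rotation":[0,0,0],"grip":0.3},{"offset":[0,0,1],"rotation":[0,0,0],"grip":0.3},{"offset":[0.64,-0.96,0],"rotation":[0,0,0],"grip":0.3},{"offset":[0.64,-0.96,0],"rotation":[0,0,0],"grip":0.3}]'
python3 -m crank '[{"offset":[0.64,-0.96,0],"rotation":[0,0,0],"grip":0.3},{"offset":[0.64,-0.96,0],"rotation":[0,0,0],"grip":0.3},{"offset":[0.64,-0.96,0],"rotation":[0,0,0],"grip":0.3},{"offset":[0.65,-0.96,0],"rotation":[0,0,0],"grip":0.3},{"offset":[0.65,-0.96,0],"rotation":[0,0,0],"grip":0.3},{"offset":[0.65,-0.96,0],"rotation":[0,0,0],"grip":0.3},{"offset":[0.65,-0.96,0],"rotation":[0,0,0],"grip":0.3},{"offset":[0.65,-0.96,0],"rotation":[0,0,0],"grip":0.3}]'
python3 -m crank '[{"offset":[0.65,-0.96,0],"rotation":[0,0,0],"grip":0.3},{"offset":[0,0,0],"rotation":[0,0,0],"grip":0.3},{"offset":[0,0,0],"rotation":[0,0,0],"grip":0.3},{"offset":[0,0,0],"rotation":[0,0,0],"grip":0.3},{"offset":[0,0,0],"rotation":[0,0,0],"grip":0.3}]'
```

```text
time: 44.78
tool_pos: [0.4127, 0.2457, 0.2269]
tcp_rot: [0.998, -0.065, 0.002, -0.001]
force: [0.5, 0.0, -2.4]
grip_width: 0.0476
finger_force: 15.0
time: 45.45
tool_pos: [0.5411, 0.0517, 0.2241]
tcp_rot: [0.998, -0.067, -0.0, -0.0]
force: [-0.2, 0.8, -2.2]
grip_width: 0.0479
finger_force: 15.0
time: 45.87
tool_pos: [0.5564, 0.0298, 0.224]
tcp_rot: [0.998, -0.066, -0.001, -0.0]
force: [-0.4, -0.1, -2.1]
grip_width: 0.0479
finger_force: 15.0
```

```bash

python3 -m crank '[{"offset":[0,-0.03,-1],"rotation":[0,0,0],"grip":0.3},{"offset":[0,0,-1],"rotation":[0,0,0],"grip":0.3},{"offset":[0,0,-1],"rotation":[0,0,0],"grip":0.3},{"offset":[0,0,-1],"rotation":[0,0,0],"grip":0.3},{"offset":[0,0,-0.9],"rotation":[0,0,0],"grip":0.3},{"offset":[0,0,-0.5],"rotation":[0,0,0],"grip":0.3},{"offset":[0,0,-0.2],"rotation":[0,0,0],"grip":0.3},{"offset":[0,0,-0.1],"rotation":[0,0,0],"grip":0.3}]'
python3 -m crank '[{"offset":[0,0,0],"rotation":[0,0,0],"grip":0.3},{"offset":[0,0,0],"rotation":[0,0,0],"grip":0.3},{"offset":[0,0,0],"rotation":[0,0,0],"grip":0.3}]'
python3 -m crank '[{"offset":[0,0,0],"rotation":[0,0,0],"grip":1},{"offset":[0,0,0],"rotation":[0,0,0],"grip":1},{"offset":[0,0,0],"rotation":[0,0,0],"grip":1},{"offset":[0,0,0],"rotation":[0,0,0],"grip":1},{"offset":[0,0,0],"rotation":[0,0,0],"grip":1},{"offset":[0,0,0],"rotation":[0,0,0],"grip":1},{"offset":[0,0,0.5],"rotation":[0,0,0],"grip":1},{"offset":[0,0,1],"rotation":[0,0,0],"grip":1}]'
python3 -m crank '[{"offset":[0,0,1],"rotation":[0,0,0],"grip":1},{"offset":[0,0,1],"rotation":[0,0,0],"grip":1},{"offset":[0,0,1],"rotation":[0,0,0],"grip":1},{"offset":[0,0,1],"rotation":[0,0,0],"grip":1},{"offset":[0,0,0],"rotation":[0,0,0],"grip":1}]'
python3 -m crank '[{"offset":[-0.7,0.95,0],"rotation":[0,0,0],"grip":1},{"offset":[-0.7,0.95,0],"rotation":[0,0,0],"grip":1},{"offset":[-0.7,0.95,0],"rotation":[0,0,0],"grip":1},{"offset":[-0.7,0.95,0],"rotation":[0,0,0],"grip":1},{"offset":[-0.7,0.95,0],"rotation":[0,0,0],"grip":1},{"offset":[-0.7,0.95,0],"rotation":[0,0,0],"grip":1},{"offset":[-0.7,0.95,0],"rotation":[0,0,0],"grip":1},{"offset":[0,0,0],"rotation":[0,0,0],"grip":1}]'
python3 -m crank '[{"offset":[0,0,0],"rotation":[0,0,0],"grip":1},{"offset":[0,0,0],"rotation":[0,0,0],"grip":1},{"offset":[0,0,0],"rotation":[0,0,0],"grip":1},{"offset":[0,0,0],"rotation":[0,0,0],"grip":1}]'
python3 - <<'E'
from meas import *
p=arm.camera_params("top"); im,d=arm.capture("top"); cv2.imwrite("pics/top4.png",im); P,H,S,V=run(im,d,p); z=P[...,2]
v,u=np.mgrid[0:384,0:512]; b=(u>325)&(u<415)&(v>195)&(v<285)
m=blob(b&(abs(z-.098)<.006)); print("cup",*disc(P,m))
E
```

```text
time: 46.53
tool_pos: [0.5567, 0.0289, 0.0815]
tcp_rot: [0.998, -0.066, -0.001, -0.0]
force: [0.5, -0.6, -1.0]
grip_width: 0.0477
finger_force: 15.0
time: 46.78
tool_pos: [0.5586, 0.0281, 0.0833]
tcp_rot: [0.998, -0.066, 0.002, 0.0]
force: [-0.3, -0.3, -2.2]
grip_width: 0.0481
finger_force: 15.0
time: 47.45
tool_pos: [0.5541, 0.0284, 0.1167]
tcp_rot: [0.998, -0.067, -0.004, -0.0]
force: [-0.1, 0.6, 0.3]
grip_width: 0.0934
finger_force: 0.0
time: 47.87
tool_pos: [0.5612, 0.0278, 0.2267]
tcp_rot: [0.998, -0.066, 0.006, 0.0]
force: [1.3, 0.1, 0.7]
grip_width: 0.094
finger_force: 0.0
time: 48.53
tool_pos: [0.4313, 0.1975, 0.2188]
tcp_rot: [0.998, -0.064, -0.001, -0.001]
force: [-0.3, -0.6, -0.1]
grip_width: 0.094
finger_force: 0.0
time: 48.87
tool_pos: [0.4353, 0.1935, 0.2191]
tcp_rot: [0.998, -0.067, -0.0, 0.0]
force: [0.8, -0.1, 0.4]
grip_width: 0.094
finger_force: 0.0
blue [607.6  83.2] 18.7 [606.2  82.6] 139.6 183
green [591.5 -39.6] 18.6 [590.7 -39.8] 139.4 181
yellow [557.   28.5] 18.8 [557.6  28.4] 139.5 188
cup [ 445.7 -293.4] 29.3 [ 443.4 -295.7] 96.8 135
```

View pics/top4.png

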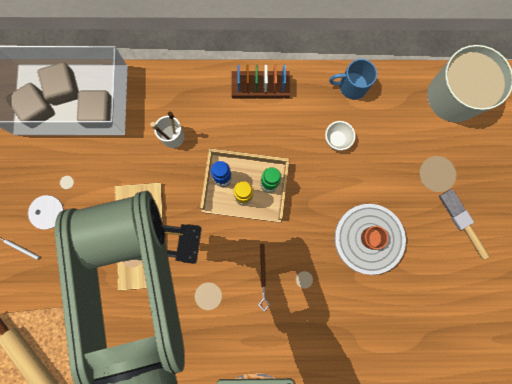

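The bottles are back at (220,173), (243,192) and (271,180), each within 2 mm of its start. The cup is centred on the wheel at (375,238), and nothing else has moved.

```bash
python3 -c "
from rig import arm
print(arm.finish_job())"
```

```text
the job is handed in; nothing more can be done
None
```

The job is handed in: at the last camera check all three bottles stood back in the rack within 2 mm of their starting places, and the cup was about 1 mm from the centre of the banding wheel; no verdict was returned.

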